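# Clean and clamp a hard drive on the recovery bench

## Task

Give the contact cleaner can in front of the drive a press: push its nozzle cap all the way down and let it spring back up. Then pump the two squeeze levers of the ratchet clamp until its jaw has pushed the bare drive against the fixed stop, and finish while still holding the levers squeezed, so that the drive stays firmly nipped but is not crushed. Work the jaw only by its levers, and leave the drive itself and the other things on the bench alone.

Things in the scene. Friction and masses are not known exactly. Their poses are not given: they have to be found in the camera images.
- clamp: Ratchet clamp screwed flat to the bench: grey base 130 x 315 x 10 mm, black housing 66 mm high, two black levers standing out of it. Origin on the bench midway between the levers; y runs from them to jaw, drive and fixed stop; z up. Each full squeeze drives the jaw about 12 mm along +y (6 mm teeth); letting the levers open fully resets the ratchet, the jaw stays. 2 to 4 strokes needed.
- grip_mid (a point): Fixed point midway between the two levers, 120 mm above the bench, 14 mm below the lever tops; its axes are the clamp's. The levers are squeezed together along the clamp's y axis here. Open, they measure 63 mm over their outer faces; fully squeezed (both swing inwards 12 mm here) about 38 mm here and 43 mm at the 20 mm lower height that fingertips may reach. Open the fingers to 70 mm or more between strokes.
- lever_left: Black lever on the jaw side, 24 mm wide (clamp x), 11 mm thick, top 134 mm above the bench, hinged about clamp x at its origin, 48 mm up and 26 mm to +y of the clamp's middle. Sprung open; both levers are geared to move equally.
- lever_right: The matching lever 26 mm to -y. A full stroke with the jaw free takes about 12 N on each lever. With the jaw stopped, 13 N on each lever gives about 7 N at the jaw, 17 N 12 N, 22 N 15 N, 30 N 21 N; over 40 N may crush the drive. Squeeze with 15 to 25 N. When the levers are let go the jaw stays in place but no longer presses.
- jaw: Moving jaw of the clamp: black block 60 mm wide with a rubber face 54 x 18 mm. Origin at the face plane, on the bench level; moves along the clamp's +y. At the start its face is 20 to 41 mm short of the drive.
- jaw_face (a point): Centre of the jaw's rubber face, 30 mm above the bench.
- anvil: Fixed stop at the clamp's far end, black block 80 mm wide, 40 mm high with a rubber face. Origin at its face plane, on the bench level.
- anvil_face (a point): Centre of the stop's rubber face, 30 mm above the bench.
- drive: Bare metal 2.5-inch hard drive, loose, 100 x 70 x 15 mm, lying flat on the clamp's rubber bed (22 mm above the bench) between jaw and stop, its 70 mm side (y) across the jaws, 1 to 4 mm off the stop at the start. Origin at the centre of its underside. It bears about 30 N between the jaws.
- can: Cleaner spray can, 52 mm diameter, fixed in a black holder on the robot's side of the drive, its nozzle pointing at the drive. Origin at the centre of its foot.
- cap_top (a point): Centre of the flat top of the can's white nozzle cap (28 mm diameter), 152 mm above the bench when up; moves with the cap.
- cap (a joint): How far the nozzle cap is pressed down, in m: 0 up, 0.006 fully down. Sprung: about 3 N to start, 7 N fully down.
- screwdriver: Loose screwdriver lying on the bench, bystander. Origin under its middle.
- tray: Loose grey parts tray 100 x 140 x 30 mm, bystander. Origin at the centre of its underside.
- mouse: Loose round black computer mouse, 60 mm across, 32 mm high, bystander. Origin at the centre of its underside.
Not all that is in view belongs to the job. Several things have the shape of the drive; the one meant has the colours described above.

How it is judged:
By the outcome, as a careful person would: the job done as asked, in the order asked, and still so for the second after the job is handed in, while the arm keeps its last pose, push and grip.
It also fails if it takes over 58 s, if anything falls off the work surface, if the arm or the gripper's body presses on something with over 40 N, if the wrist force passes 120 N, or if a joint passes its speed limit or range.

## Robot

A 7-joint arm with a two-finger parallel gripper is mounted at the origin on the work surface. World frame = base frame: x ahead of the robot, y to its left, z up, the work surface at z = 0. Lengths are in m, angles in rad, forces in N, time in s.
With the tool pointing down it reaches from about 0.4 to 0.875 m from the base axis. Payload 19.3 kg.
Tool frame: the origin (TCP) lies at the very end of the fingers, on their centre line; the grasp point (between the pads) lies 19 mm behind it; z points along the fingers, y is the line along which they close (so a half turn about z gives the same grasp; the last joint's range is limited). The gripper opens to 85 mm and grips with 20 to 120 N. Pads are 22 mm wide; open, the fingers measure 114 mm over their backs; the gripper's body (76 mm by 85 mm) begins 54 mm behind the grasp point. The pads swing forward as they close: fully open they stand 13 mm farther back than shut.
Start: joints at [1.178, 0.521, -0.036, 1.599, 0.021, 1.021, -0.113], TCP at [0.198, -0.593, 0.231] pointing down, gripper open.
Joint ranges: [-2.91, 2.91], [-0.3, 2.13], [-1.5, 1.42], [0.17, 2.43], [-1.26, 4.41], [0.16, 1.93], [-2.52, 2.52]. Speed limits (rad/s): [1.89, 1.89, 2.39, 2.39, 3.01, 3.01, 3.01].

## Interface

Orientations are given as [roll, pitch, yaw] about the fixed x, y, z axes, in that order (R = Rz(yaw) Ry(pitch) Rx(roll)).
In Python, from workcell import bot gives the robot as it stands.
- The arm moves only by the tool carry_out, never from a script. Its argument "rows" is a list that holds one entry, the list of rows, each a list of 4 numbers: the shift along the tool's x, y, z in m, then the turn about the tool's z in degrees. In form: [[[x, y, z, twist], ...]]. A call has 1 to 12 rows; each row is the pose to reach, as a shift and turn from the pose commanded when the call began, along the tool's axes at that moment; what a row does not reach only later rows make up. A row lasts 1/12 s, in which the tool goes at most 41.7 mm and 7.16 degrees, less where a joint would pass 70% of its speed; a pose out of reach is approached as far as the arm can. A call with a gripper value outside its range is refused whole. "grip" is the finger opening in m, from 0 to 0.0854, set as the call begins (left out, the last holds). The fingers move at their own pace and stop on an object; "grip_force" is the grip in N (left out, the last holds). Time passes only in rows, so rows that repeat a pose let the fingers close. It gives the time, the measured TCP pose, the force, the opening and the grip force at its end, in the units of the state.
- bot.observe(): the state, without advancing time (a new reading comes with each control period).
- bot.grab_frame(name): name is "scene" or "top" or "wrist"; returns a dict with "pixels" (420x560x3 uint8, red, green, blue), "K" (3x3 intrinsics, pixels), "k1" (the pictures are not rectified: a ray, as slopes to the right and down, at radius r is drawn at 1 + k1 r^2 times it, then the intrinsics apply), "pose" (4x4, takes a point from camera to world coordinates). Camera axes: x right, y down, z forward; pixel columns grow to the right and rows downward; lengths in m; the calibration is good to about 2 mm. A picture is of the moment at which its call begins. There is no depth.
- bot.job_done(): hands the job in; it is judged then, once.
Trained networks look in a picture, given as the dict that the camera call returned (one of the last four; its "shot" number tells which), for a name from the list of things; names that differ only in an ending like _2 or _b are one class to them, and where a whole thing is asked for, a point or a joint stands for the part that bears it (a point fixed in the world has none). Each returns a list of dicts, best first, with "conf" (0 to 1); they miss things now and then, are a little off and sometimes report something else, mostly with a low value. They report only what shows in the picture. A call takes as long as a camera call. They do not tell look-alikes from the thing itself.
- bot.look_for(picture, label): "position" ([column, row] in pixels, amid what is visible of it).
- bot.regions_of(picture, label): "region" (420x560 bool, what is visible of it) and "position" ([column, row] in pixels, amid what is visible of it).
- bot.spot_point(picture, label): "position" ([column, row] in pixels: a listed point, or the origin of a listed thing).
The state is a dict: "clock": time; "qpos": joint angles; "qd": joint speeds; "joint_efforts": joint torques, N m; "position": TCP position; "tool_rot": TCP orientation; "force": force on the tool from outside, world axes, zero at the start; "moment": the same for the moment, N m; "grip_width": finger opening in m; "finger_force": force on a finger pad.
Only numpy, scipy, OpenCV 4.12 (cv2) and the standard library are available. Lean on these libraries where they do the work, as an engineer would, in place of code of your own. Each camera call takes 0.05 s, during which the arm holds its last target. There are 200 camera calls.

## Working session

There is one attempt and no reset: what is moved stays moved. The work goes in short steps, Python scripts to look and compute and a tool call to move; the robot and the scene stay as the last step left them, time stands still between calls to the robot, and variables do not carry over. Pictures are saved under pics/ and viewed, at most 10 in all, crops included, and the job is handed in when it is done.

Besides the shell and the picture viewer there is one more tool, called after ">>>" in YAML: its name, and indented under it one key for each argument. carry_out: Moves the arm, as the interface text tells. Its arguments: {"type":"object","properties":{"rows":{"type":"array","items":{"type":"array","items":{"type":"array","items":{"type":"number"}}}},"grip":{"type":"number"},"grip_force":{"type":"number"}},"required":["rows"]}

```bash
mkdir -p pics; cat > h.py <<'E'
import numpy as np, cv2
from workcell import bot
def ray(p,px):
    K=np.array(p["K"]);d=np.array([(px[0]-K[0,2])/K[0,0],(px[1]-K[1,2])/K[1,1]]);u=d.copy()
    for _ in range(20): u=d/(1+p["k1"]*(u@u))
    T=np.array(p["pose"]);return T[:3,3],T[:3,:3]@np.array([u[0],u[1],1])
def atz(p,px,z):
    o,d=ray(p,px);return o+d*(z-o[2])/d[2]
def proj(p,X):
    T=np.array(p["pose"]);c=T[:3,:3].T@(np.array(X)-T[:3,3]);u=c[:2]/c[2];u=u*(1+p["k1"]*(u@u));K=np.array(p["K"])
    return np.array([K[0,0]*u[0]+K[0,2],K[1,1]*u[1]+K[1,2]])
def tri(obs):
    A=np.zeros((3,3));b=np.zeros(3)
    for p,px in obs:
        o,d=ray(p,px);d=d/np.linalg.norm(d);M=np.eye(3)-np.outer(d,d);A+=M;b+=M@o
    return np.linalg.solve(A,b)
E
cat > a.py <<'E'
from h import *
np.set_printoptions(precision=4,suppress=True)
s=bot.observe();print(s)
P={n:bot.grab_frame(n) for n in("scene","top")}
cv2.imwrite("pics/both.png",cv2.resize(np.hstack([P["scene"]["pixels"],P["top"]["pixels"]])[:,:,::-1],(800,300)))
for n in P: cv2.imwrite(f"pics/{n}.png",cv2.resize(P[n]["pixels"][:,:,::-1],(784,588)))
Z={"grip_mid":.12,"cap_top":.152,"clamp":0,"anvil_face":.03,"jaw_face":.03,"drive":.022,"can":0,"anvil":0,"jaw":0,"lever_left":.048,"lever_right":.048,"tray":0,"mouse":0,"screwdriver":0}
for l,z in Z.items():
  for n in P:
    for r in bot.spot_point(P[n],l)[:3]:
        print(l,n,np.round(r["position"],1),round(r["conf"],2),atz(P[n],r["position"],z))
E
python3 a.py
```

```text
{'clock': 0.0, 'qpos': array([ 1.1778,  0.522 , -0.0363,  1.6   ,  0.0212,  1.0211, -0.1128]), 'qd': array([-0.0003,  0.0017, -0.0009, -0.0003, -0.0011, -0.0003,  0.0004]), 'joint_efforts': array([ -0.0011, -92.7108,   1.9802, -36.9938,   0.0179,   0.0083,
         0.    ]), 'position': array([ 0.1981, -0.5924,  0.2307]), 'tool_rot': array([-3.1405,  0.0001,  0.3228]), 'force': array([ 0.7908,  0.1453, -0.3933]), 'moment': array([0.0119, 0.0057, 0.0064]), 'finger_force': 0.0, 'grip_width': 0.08485183947453191}
grip_mid scene [222.  201.9] 0.9 [ 0.6378 -0.1522  0.12  ]
grip_mid scene [227.1 235.8] 0.53 [ 0.752  -0.1356  0.12  ]
grip_mid top [339.2 198.2] 0.77 [ 0.6433 -0.1568  0.12  ]
grip_mid top [267.5 254.8] 0.3 [0.5107 0.0142 0.12  ]
cap_top scene [255.  232.9] 0.71 [ 0.7745 -0.0709  0.152 ]
cap_top scene [288.5 157.4] 0.64 [0.5031 0.0255 0.152 ]
cap_top top [266.9 253.4] 0.68 [0.5122 0.0146 0.152 ]
clamp scene [227.4 236.7] 0.61 [ 0.6492 -0.1476 -0.    ]
clamp top [332.2 211.1] 0.71 [ 0.6293 -0.152   0.    ]
clamp top [301.5 206.6] 0.36 [ 0.6419 -0.0718  0.    ]
anvil_face scene 
[... 804 characters left out ...]
0.048 ]
lever_left top [342.4 203.5] 0.63 [ 0.6417 -0.1732  0.048 ]
lever_left top [322.8 203. ] 0.42 [ 0.6434 -0.1237  0.048 ]
lever_right scene [219.2 223.4] 0.54 [ 0.6439 -0.1656  0.048 ]
lever_right scene [289.9 162.6] 0.5 [0.3927 0.0425 0.048 ]
lever_right top [342.  202.5] 0.57 [ 0.6443 -0.1723  0.048 ]
lever_right top [266.6 254.5] 0.55 [0.5152 0.0185 0.048 ]
tray scene [408.3 230.9] 0.84 [0.6521 0.3544 0.    ]
tray top [143.5 201. ] 0.62 [0.6604 0.3443 0.    ]
tray top [273.3 206.6] 0.31 [0.6425 0.0019 0.    ]
mouse scene [391.7 185.2] 0.49 [0.4587 0.3607 0.    ]
screwdriver scene [154.1 205.2] 0.68 [ 0.5161 -0.3681 -0.    ]
screwdriver scene [408.  234.4] 0.22 [0.6648 0.3496 0.    ]
```

View pics/scene.png

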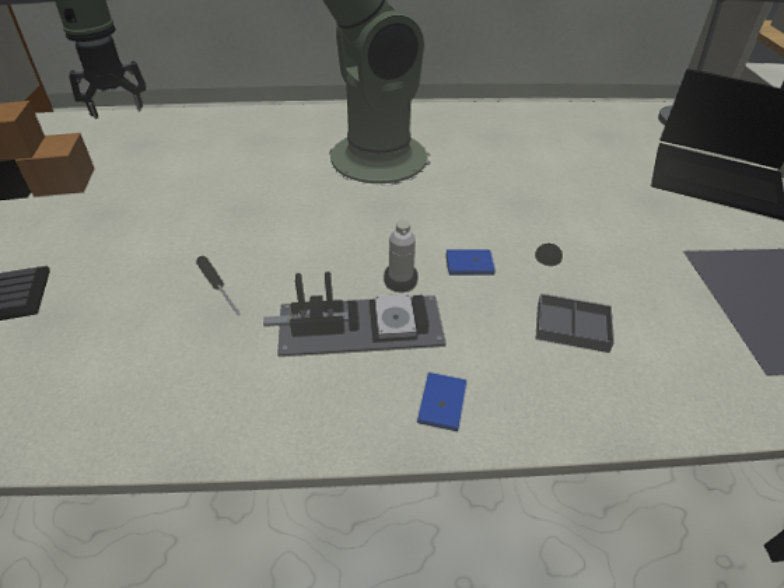

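View pics/top.png

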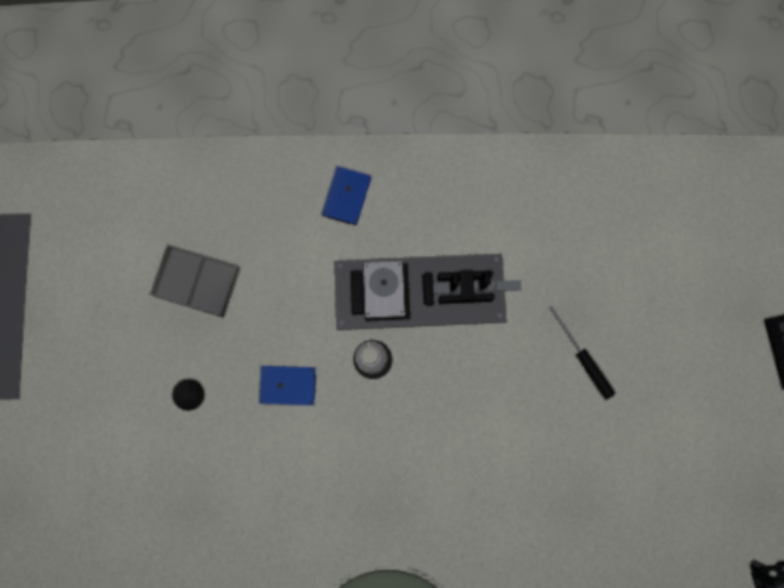

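The scene shows the can at about (402,255), the levers at (298–328,290), the silver drive at (396,315) and the blue decoys elsewhere. The top view agrees: can (372,358), levers (465,288), drive (384,288). I'll go to a viewpoint over them.

>>> carry_out:
  rows:
    - [[0.04,-0.03,-0.03,3],[0.08,-0.06,-0.06,6],[0.12,-0.1,-0.09,9],[0.15,-0.13,-0.1,12],[0.19,-0.16,-0.1,15],[0.22,-0.19,-0.1,18.5],[0.25,-0.22,-0.1,18.5],[0.28,-0.245,-0.1,18.5],[0.31,-0.27,-0.1,18.5],[0.34,-0.3,-0.1,18.5],[0.375,-0.325,-0.1,18.5],[0.405,-0.35,-0.1,18.5]]

```text
clock: 2.5
position: [0.4418, -0.179, 0.3314]
tool_rot: [3.141, -0.001, -0.0]
force: [0.8, -0.6, 0.3]
grip_width: 0.0852
finger_force: 0.0
```

```bash
cat > b.py <<'E'
from h import *
import sys
np.set_printoptions(precision=4,suppress=True)
s=bot.observe();print(s["clock"],s["position"],s["tool_rot"],s["force"])
p=bot.grab_frame("wrist");t=bot.grab_frame("top");print(p["pose"])
cv2.imwrite(f"pics/{sys.argv[1]}.png",cv2.resize(p["pixels"][:,:,::-1],(784,588)))
Z={"grip_mid":.12,"cap_top":.152,"clamp":0,"anvil_face":.03,"jaw_face":.03,"drive":.022,"can":0,"lever_left":.048,"lever_right":.048}
for l,z in Z.items():
  for r in bot.spot_point(p,l)[:2]:
    print(l,np.round(r["position"],1),round(r["conf"],2),atz(p,r["position"],z))
E
python3 b.py w1
```

```text
2.5 [ 0.4418 -0.179   0.3314] [ 3.1411 -0.0008 -0.0002] [ 0.7778 -0.5684  0.3423]
[[ 0.0016 -0.9637 -0.2668  0.5095]
 [-1.     -0.0013 -0.0013 -0.1804]
 [ 0.0009  0.2668 -0.9637  0.4745]
 [ 0.      0.      0.      1.    ]]
cap_top [ 79.1 119.9] 0.78 [0.512  0.0235 0.152 ]
clamp [264.2  20.2] 0.8 [ 0.6408 -0.1514  0.    ]
jaw_face [198.2  17.5] 0.77 [ 0.6361 -0.0706  0.03  ]
drive [ 47.4 156.1] 0.73 [0.4635 0.1609 0.022 ]
drive [145.8  19.9] 0.59 [ 0.6367 -0.0007  0.022 ]
can [143.6 117.3] 0.89 [0.5156 0.0237 0.    ]
lever_left [236.1   7.5] 0.65 [ 0.6416 -0.121   0.048 ]
lever_right [282.1   7.5] 0.73 [ 0.6414 -0.1759  0.048 ]
```

>>> carry_out:
  rows:
    - [[0.015,-0.035,0,0],[0.03,-0.07,0,0],[0.045,-0.11,0.01,0],[0.06,-0.15,0.03,0],[0.071,-0.19,0.05,0],[0.071,-0.202,0.08,0],[0.071,-0.202,0.1,0],[0.071,-0.202,0.1,0]]
  grip: 0
  grip_force: 20

```text
clock: 3.72
position: [0.5104, 0.0218, 0.2274]
tool_rot: [3.142, 0.006, 0.002]
force: [0.6, -0.9, 0.1]
grip_width: 0.0002
finger_force: 0.0
```

```bash
python3 b.py w2
```

```text
3.7167 [0.5104 0.0218 0.2274] [3.1416 0.0058 0.002 ] [ 0.5615 -0.8897  0.0641]
[[ 0.0039 -0.962  -0.2732  0.5791]
 [-1.     -0.0036 -0.0016  0.0205]
 [ 0.0005  0.2732 -0.962   0.37  ]
 [ 0.      0.      0.      1.    ]]
grip_mid [524.6  34.1] 0.69 [ 0.6412 -0.1524  0.12  ]
cap_top [281.6 215.9] 0.57 [0.5127 0.0233 0.152 ]
clamp [445.6  62.2] 0.84 [ 0.6402 -0.1516  0.    ]
anvil_face [266.4  59.5] 0.67 [0.6355 0.0398 0.03  ]
jaw_face [379.   60.3] 0.87 [ 0.6357 -0.0709  0.03  ]
jaw_face [439.1  50.9] 0.64 [ 0.6455 -0.1299  0.03  ]
drive [156.6 215.2] 0.94 [0.4733 0.1675 0.022 ]
drive [307.   59.6] 0.62 [ 0.6369 -0.0004  0.022 ]
can [287.5 180. ] 0.6 [0.5102 0.0184 0.    ]
lever_left [439.7  51.3] 0.98 [ 0.6417 -0.1225  0.048 ]
lever_right [495.2  56. ] 0.74 [ 0.6391 -0.1765  0.048 ]
lever_right [522.2  33.3] 0.63 [ 0.6597 -0.1997  0.048 ]
```

View pics/w2.png

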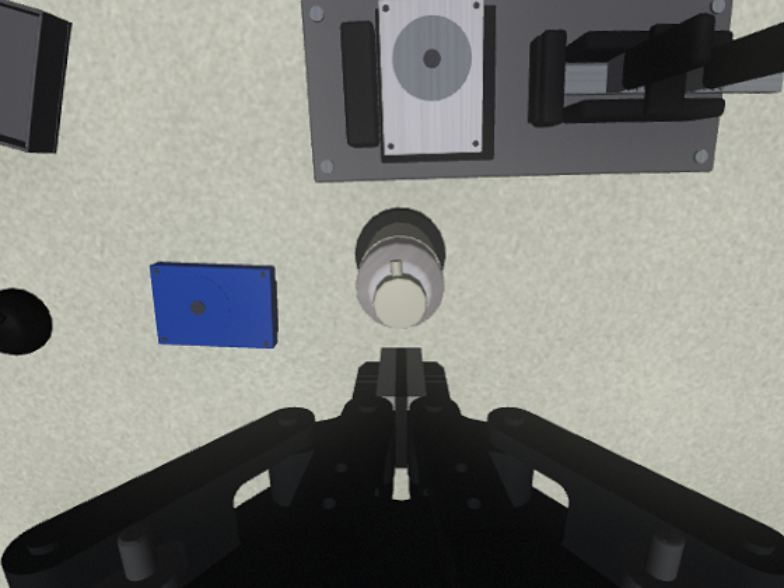

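The cap sits at (400,302), in line with the fingertips at column 401. The base edge slope gives a clamp yaw of about +1.8°. I'll descend to just above the cap.

>>> carry_out:
  rows:
    - [[0.001,0,0.02,0],[0.001,0,0.04,0],[0.001,0,0.055,0],[0.001,0,0.065,0],[0.001,0,0.068,0],[0.001,0,0.068,0],[0.001,0,0.068,0]]

```text
clock: 4.85
position: [0.5136, 0.0211, 0.1636]
tool_rot: [-3.142, -0.001, -0.0]
force: [0.5, -0.2, 0.1]
grip_width: -0.0003
finger_force: 0.0
```

>>> carry_out:
  rows:
    - [[0,0,0.006,0],[0,0,0.01,0],[0,0,0.012,0],[0,0,0.014,0],[0,0,0.015,0],[0,0,0.015,0]]

```text
clock: 5.35
position: [0.5134, 0.021, 0.148]
tool_rot: [3.142, -0.0, -0.0]
force: [-0.9, -0.6, 5.8]
grip_width: -0.0001
finger_force: 2.8
```

>>> carry_out:
  rows:
    - [[0,0,0.001,0],[0,0,0.002,0],[0,0,0.003,0],[0,0,0.003,0]]

```text
clock: 5.68
position: [0.5135, 0.021, 0.1459]
tool_rot: [3.141, -0.001, -0.0]
force: [-4.7, -1.4, 20.3]
grip_width: 0.0003
finger_force: 10.1
```

>>> carry_out:
  rows:
    - [[0,0,-0.01,0],[0,0,-0.03,0],[0,0,-0.06,0],[0,0,-0.095,0],[0.02,0.03,-0.095,-1.8],[0.04,0.065,-0.095,-1.8],[0.06,0.1,-0.095,-1.8],[0.08,0.13,-0.095,-1.8],[0.1,0.16,-0.095,-1.8],[0.117,0.171,-0.095,-1.8],[0.127,0.171,-0.095,-1.8],[0.127,0.171,-0.095,-1.8]]
  grip: 0

```text
clock: 6.68
position: [0.6413, -0.1505, 0.2391]
tool_rot: [-3.141, 0.0, 0.03]
force: [0.4, 0.3, 0.5]
grip_width: 0.0002
finger_force: 0.0
```

>>> carry_out:
  rows:
    - [[0,0,0,0],[0,0,0,0],[0,0,0,0],[0,0,0,0]]
  grip: 0.085

```text
clock: 7.02
position: [0.6399, -0.1496, 0.2403]
tool_rot: [3.141, -0.0, 0.032]
force: [0.4, 0.3, 0.3]
grip_width: 0.0475
finger_force: 0.0
```

```bash
python3 b.py w3; python3 - <<'E'
from h import *
t=bot.grab_frame("scene")
for r in bot.spot_point(t,"cap_top")[:2]: print(r["position"],r["conf"])
E
```

```text
7.0167 [ 0.6399 -0.1496  0.2403] [ 3.1414 -0.0002  0.0318] [0.3581 0.3367 0.3274]
[[ 0.0337 -0.963  -0.2673  0.7076]
 [-0.9994 -0.0323 -0.0096 -0.1489]
 [ 0.0006  0.2675 -0.9636  0.3833]
 [ 0.      0.      0.      1.    ]]
grip_mid [283.1 201. ] 0.73 [ 0.6422 -0.1488  0.12  ]
clamp [288.5 184.7] 0.95 [ 0.6329 -0.1546  0.    ]
anvil_face [116.  178.9] 0.77 [0.6392 0.0401 0.03  ]
jaw_face [214.6 184.4] 0.95 [ 0.6364 -0.0714  0.03  ]
drive [87.7  8.4] 0.67 [0.8147 0.058  0.022 ]
drive [ 43.2 296.2] 0.61 [0.48   0.1597 0.022 ]
can [152.6 267.7] 0.65 [0.5163 0.0202 0.    ]
lever_left [257.9 187. ] 0.58 [ 0.6387 -0.1215  0.048 ]
lever_right [309.7 184.3] 0.74 [ 0.6435 -0.1764  0.048 ]
[289.2, 160.6] 0.63
```

View pics/w3.png

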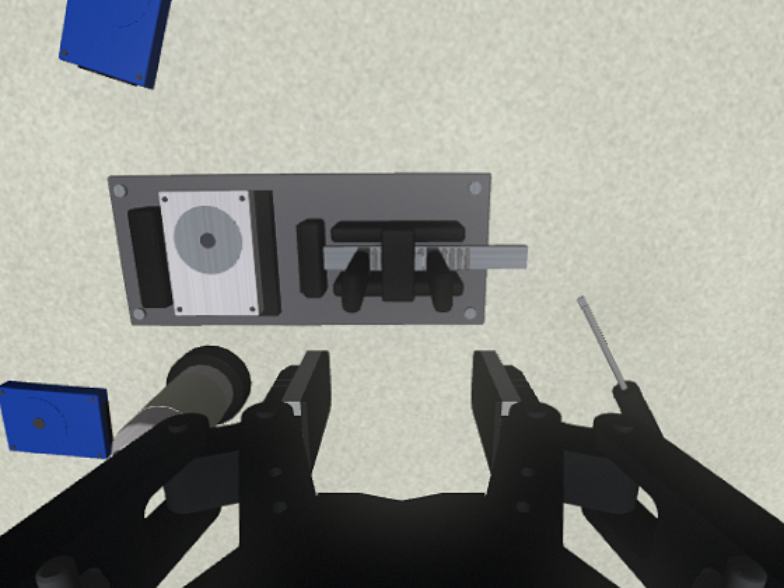

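The base edges are level, so the yaw matches. The lever tops at (352,300) and (440,300) are centred on column 396, against 401 for the fingers. I'll descend with the fingers open.

>>> carry_out:
  rows:
    - [[0.001,-0.001,0.01,0],[0.001,-0.001,0.03,0],[0.001,-0.001,0.05,0],[0.001,-0.001,0.075,0],[0.001,-0.001,0.09,0],[0.001,-0.001,0.105,0],[0.001,-0.001,0.12,0],[0.001,-0.001,0.13,0],[0.001,-0.001,0.137,0],[0.001,-0.001,0.138,0],[0.001,-0.001,0.138,0]]
  grip: 0.085

```text
clock: 8.58
position: [0.6412, -0.1489, 0.1019]
tool_rot: [-3.141, 0.0, 0.031]
force: [0.3, -0.5, -0.3]
grip_width: 0.0851
finger_force: 0.0
```

```bash
python3 b.py w4
```

```text
8.5833 [ 0.6412 -0.1489  0.1019] [-3.1415  0.0002  0.0314] [ 0.2586 -0.4577 -0.2595]
[[ 0.0333 -0.9629 -0.2677  0.709 ]
 [-0.9994 -0.0319 -0.0092 -0.1482]
 [ 0.0004  0.2678 -0.9635  0.2448]
 [ 0.      0.      0.      1.    ]]
grip_mid [282.6 287. ] 0.95 [ 0.6396 -0.1491  0.12  ]
clamp [287.2 215.9] 0.85 [ 0.636  -0.1516  0.    ]
anvil_face [ 22.4 219.4] 0.97 [0.6358 0.0398 0.03  ]
jaw_face [173.  222.1] 0.75 [ 0.6377 -0.0708  0.03  ]
drive [ 84. 217.] 0.64 [ 0.6367 -0.0016  0.022 ]
lever_left [244.4 226.6] 0.57 [ 0.6422 -0.1236  0.048 ]
lever_right [326.6 229.8] 0.7 [ 0.6418 -0.1768  0.048 ]
```

View pics/w4.png

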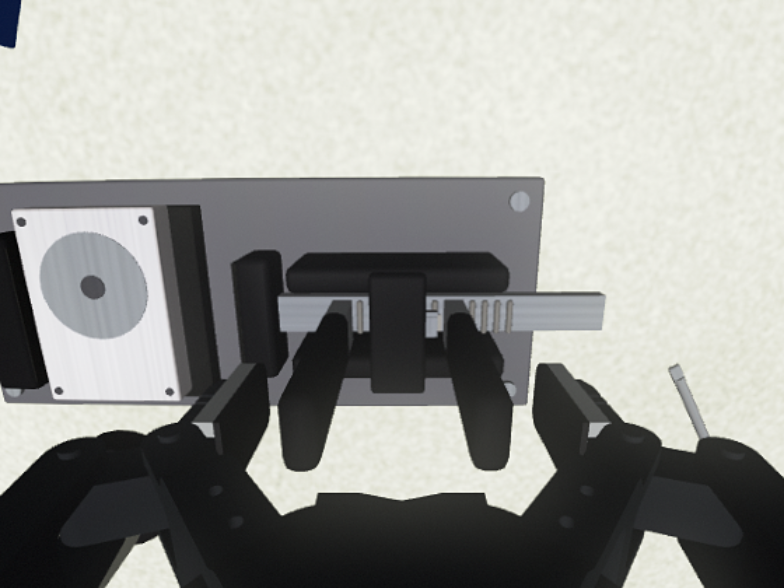

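The levers (300 and 490, 460) stand between the open fingers with similar clearance on each side. First squeeze.

>>> carry_out:
  rows:
    - [[0,0,0,0],[0,0,0,0],[0,0,0,0],[0,0,0,0],[0,0,0,0],[0,0,0,0],[0,0,0,0],[0,0,0,0],[0,0,0,0],[0,0,0,0]]
  grip: 0.03
  grip_force: 20

```text
clock: 9.97
position: [0.6421, -0.1474, 0.1034]
tool_rot: [-3.14, -0.002, 0.032]
force: [-4.8, 7.3, 17.9]
grip_width: 0.0417
finger_force: 19.8
```

```bash
cat > c.py <<'E'
from h import *
np.set_printoptions(precision=4,suppress=True)
s=bot.observe();print(s["clock"],s["position"],s["force"],s["grip_width"],s["finger_force"])
p=bot.grab_frame("wrist")
for l,z in {"anvil_face":.03,"jaw_face":.03,"drive":.022,"grip_mid":.12}.items():
  for r in bot.spot_point(p,l)[:1]: print(l,round(r["conf"],2),atz(p,r["position"],z))
E
python3 c.py
```

```text
9.9667 [ 0.6421 -0.1474  0.1034] [-4.8429  7.2528 17.918 ] 0.041678232128654846 19.83175812230911
anvil_face 0.6 [0.6378 0.0385 0.03  ]
jaw_face 0.67 [ 0.6363 -0.0565  0.03  ]
drive 0.56 [ 0.6371 -0.002   0.022 ]
grip_mid 0.79 [ 0.6403 -0.1485  0.12  ]
```

>>> carry_out:
  rows:
    - [[0,0,0,0],[0,0,0,0],[0,0,0,0],[0,0,0,0],[0,-0.001,0,0],[0,-0.001,0,0],[0,-0.001,0,0],[0,-0.001,0,0]]
  grip: 0.085

```text
clock: 10.88
position: [0.6411, -0.148, 0.1019]
tool_rot: [3.142, 0.0, 0.031]
force: [-0.1, -0.2, -0.3]
grip_width: 0.0851
finger_force: 0.0
```

>>> carry_out:
  rows:
    - [[0,0,0,0],[0,0,0,0],[0,0,0,0],[0,0,0,0],[0,0,0,0],[0,0,0,0],[0,0,0,0],[0,0,0,0],[0,0,0,0],[0,0,0,0]]
  grip: 0.03

```text
clock: 11.72
position: [0.642, -0.1474, 0.1035]
tool_rot: [-3.141, -0.002, 0.032]
force: [-3.2, 3.8, 18.9]
grip_width: 0.0416
finger_force: 20.2
```

```bash
python3 c.py
```

```text
11.7167 [ 0.642  -0.1474  0.1035] [-3.2133  3.7817 18.9059] 0.04162823965664685 20.164685180643573
jaw_face 0.78 [ 0.6364 -0.0484  0.03  ]
drive 0.61 [ 0.6375 -0.0014  0.022 ]
grip_mid 0.9 [ 0.6416 -0.1479  0.12  ]
```

>>> carry_out:
  rows:
    - [[0,0,0,0],[0,0,0,0],[0,0,0,0],[0,0,0,0],[0,-0.0005,0,0],[0,-0.0005,0,0],[0,-0.0005,0,0],[0,-0.0005,0,0]]
  grip: 0.085

```text
clock: 12.63
position: [0.6412, -0.1475, 0.102]
tool_rot: [3.142, 0.0, 0.031]
force: [0.1, 0.6, -0.2]
grip_width: 0.0849
finger_force: 0.0
```

>>> carry_out:
  rows:
    - [[0,0,0,0],[0,0,0,0],[0,0,0,0],[0,0,0,0],[0,0,0,0],[0,0,0,0],[0,0,0,0],[0,0,0,0],[0,0,0,0],[0,0,0,0]]
  grip: 0.03

```text
clock: 13.47
position: [0.6419, -0.1473, 0.1035]
tool_rot: [3.141, -0.002, 0.031]
force: [-4.2, 1.5, 18.3]
grip_width: 0.0415
finger_force: 20.1
```

```bash
python3 c.py; python3 b.py w5 >/dev/null
```

```text
13.4667 [ 0.6419 -0.1473  0.1035] [-4.2262  1.4639 18.3416] 0.041535767978363475 20.107479314901866
anvil_face 0.67 [0.6359 0.0386 0.03  ]
jaw_face 0.88 [ 0.6361 -0.0329  0.03  ]
drive 0.89 [0.6377 0.0031 0.022 ]
grip_mid 0.37 [ 0.6715 -0.0886  0.12  ]
```

View pics/w5.png

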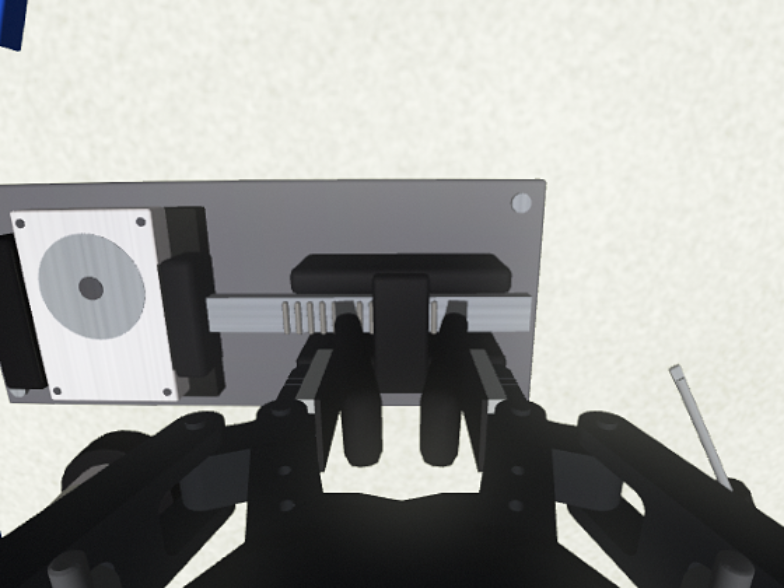

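The jaw (190,310) has just reached the drive edge (165), but the levers still closed fully (41.5 mm), so it isn't stopped yet. Fourth stroke.

>>> carry_out:
  rows:
    - [[0,0,0,0],[0,0,0,0],[0,0,0,0],[0,0,0,0],[0,0,0,0],[0,0,0,0],[0,0,0,0],[0,0,0,0]]
  grip: 0.085

```text
clock: 14.93
position: [0.6411, -0.1474, 0.1019]
tool_rot: [-3.142, 0.0, 0.031]
force: [0.4, 0.6, -0.2]
grip_width: 0.0848
finger_force: 0.0
```

>>> carry_out:
  rows:
    - [[0,0,0,0],[0,0,0,0],[0,0,0,0],[0,0,0,0],[0,0,0,0],[0,0,0,0],[0,0,0,0],[0,0,0,0],[0,0,0,0],[0,0,0,0]]
  grip: 0.03
  grip_force: 20

```text
clock: 15.77
position: [0.6415, -0.1472, 0.1028]
tool_rot: [-3.142, -0.001, 0.031]
force: [-2.2, 1.9, 9.2]
grip_width: 0.0521
finger_force: 19.4
```

```bash
python3 c.py; python3 b.py w6 >/dev/null
```

```text
15.7667 [ 0.6415 -0.1472  0.1028] [-2.1845  1.9123  9.2344] 0.05208596438923914 19.378640872891992
anvil_face 0.6 [0.6342 0.0385 0.03  ]
jaw_face 0.67 [ 0.6345 -0.0316  0.03  ]
drive 0.77 [0.6367 0.0044 0.022 ]
grip_mid 0.58 [ 0.64   -0.1492  0.12  ]
```

View pics/w6.png

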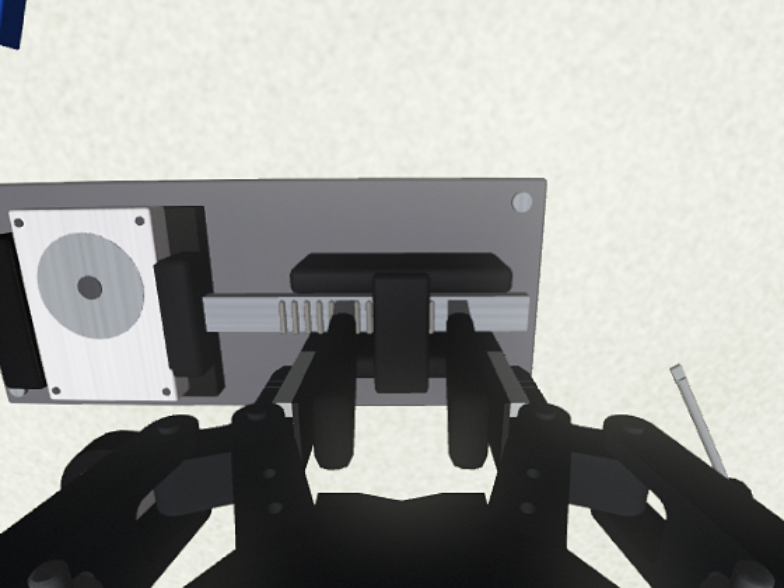

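The levers have stalled midway (52 mm), the jaw is against the drive, and the jaw-to-stop distance is 70 mm, which is the drive's width. I'll check that it holds steady.

>>> carry_out:
  rows:
    - [[0,0,0,0],[0,0,0,0],[0,0,0,0],[0,0,0,0],[0,0,0,0],[0,0,0,0],[0,0,0,0],[0,0,0,0]]
  grip: 0.03
  grip_force: 21

```text
clock: 17.23
position: [0.6415, -0.1473, 0.1028]
tool_rot: [3.142, -0.001, 0.031]
force: [-2.0, 1.6, 10.6]
grip_width: 0.052
finger_force: 20.4
```

```bash
python3 c.py
```

```text
17.2333 [ 0.6415 -0.1473  0.1028] [-1.9563  1.565  10.5576] 0.05197361066595718 20.35675463732332
anvil_face 0.96 [0.6363 0.039  0.03  ]
jaw_face 0.55 [ 0.6352 -0.0303  0.03  ]
drive 0.55 [0.6359 0.0028 0.022 ]
grip_mid 0.62 [ 0.6394 -0.1495  0.12  ]
```

```bash
python3 -c "
from workcell import bot
print(bot.job_done())"
```

```text
the job is handed in; nothing more can be done
None
```

I pressed the can's cap to its stop and released it, then pumped the clamp four strokes until the drive was nipped against the fixed stop. I handed the job in at about 17 s with the levers still squeezed at about 20 N; no verdict came back, and I didn't separately check that the cap sprang back up.

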